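# Find and release the latched key of the bench power box

## Task

One of the four keys of the bench power box has been left latched on. Tap each key lightly in turn, from the robot's left to its right, to feel which one is latched, without switching any of them over; then press the latched key fully down and let go, so that it springs up and all four sockets are off. Only touch the keys, with the fingertips: grasp nothing, never switch another key on, and leave the loose things on the bench and on the box where they are.

Things in the scene. Friction and masses are not known exactly. Their poses are not given: they have to be found in the camera images.
- power_box: switched power box bolted to the bench: grey box with aluminium top panel and orange corners, 170 (x) x 380 (y) x 60 mm high; origin: centre of its underside, z up, +x from the keys towards the sockets, +y along the row to the robot's left. Its four switches stand in a row 38 mm from the centre line towards -x, at y = +93, +31, -31, -93 mm, facing the robot; behind each lies a socket face, flush; nothing else stands on the panel but the wood knob.
- switch_a: black square bezel of one of the four latching switches, 46 mm square; origin: centre of the key, on the box's top panel (60 mm above the bench); axes as the box's. Which letter sits at which place of the row differs from run to run: go by position. It carries an orange key cap, 34 x 34 mm, rounded edges, 28 mm of gap to the next cap. Cap top above this origin: 16 mm when up (off), about 11 mm when latched (on), 8 mm when fully pressed.
- switch_b: another switch, the same as switch_a in every measure
- switch_c: another switch, the same as switch_a in every measure
- switch_d: another switch, the same as switch_a in every measure
- key_a (a joint): travel of the key of switch_a, m, positive downwards: 0 up (off); about 0.005 latched down (on); 0.008 fully pressed. An up key yields from 3 N, with 0.9 N more per mm, and rises again when let go; pushed past 7 mm it counts as switched on. A latched key stays put below about 7 N; pushed fully down (about 10 N) for 0.1 s or more and let go, it springs up.
- key_b (a joint): the same for the key of switch_b
- key_c (a joint): the same for the key of switch_c
- key_d (a joint): the same for the key of switch_d
- wood_knob: loose striped wooden knob, 38 mm diameter, 42 mm high, standing on the top panel by its left (+y) end behind the row of keys; origin: centre of its underside
- tape_measure: loose yellow tape measure, 75 x 42 x 66 mm high, on the bench in front of the box; origin: centre of its underside
- screwdriver: loose red screwdriver, 200 mm long, lying on the bench in front of the box; origin: under the middle of it
- strap_handle: loose curved steel strap, 36 mm wide, with two wooden handles 45 mm high, on the bench to the right; origin: underside, 15 mm inside the middle of the arc
- hammer: loose hammer, 290 mm long, lying on the bench to the left; origin: underside
- glue_bottle: loose white glue bottle, 56 mm diameter, 150 mm high, to the left of the box; origin: centre of its underside
- screw_jar: loose jar of screws, 64 mm diameter, 85 mm high, to the right of the box; origin: centre of its underside

How it is judged:
By the outcome, as a careful person would: the job done as asked, in the order asked, and still so for the second after the job is handed in, with the robot touching nothing.
It also fails if it takes over 48 s, if anything falls off the work surface, if the arm or the gripper's body presses on something with over 40 N, if the wrist force passes 120 N, or if a joint passes its speed limit or range.

## Robot

A 6-joint arm with a two-finger parallel gripper is mounted at the origin on the work surface. World frame = base frame: x ahead of the robot, y to its left, z up, the work surface at z = 0. Lengths are in mm, angles in rad, forces in N, time in s.
With the tool pointing down it reaches from about 250 to 850 mm from the base axis. Payload 12.5 kg.
Tool frame: the origin (TCP) lies midway between the tips of the shut fingers; the grasp point (between the pads) lies 19 mm behind it; z points along the fingers, y is the line along which they close (so a half turn about z gives the same grasp; the last joint's range is limited). The gripper opens to 93 mm and grips with 3 to 60 N. Pads are 15 mm wide; open, the fingers measure 128 mm over their backs; the gripper's body (75 mm by 188 mm) begins 65 mm behind the grasp point.
Start: joints at [1.135, 0.351, 1.652, -0, 1.139, -0.085], TCP at [188.975, 516.5, 218.633] pointing down, gripper open.
Joint ranges: [-2.75, 2.75], [-0.79, 2.1], [0.01, 2.65], [-1.57, 4.71], [0.07, 3.14], [-2.87, 2.87]. Speed limits (rad/s): [2.22, 2.22, 2.79, 3.14, 3.14, 3.14].

## Interface

Orientations are given as a 3x3 rotation matrix whose columns are the frame's x, y, z axes.
In Python, from bench import env, eyes gives the robot as it stands. The module is installed in compiled form; this text tells all that it offers.
- The arm moves only by the tool apply_moves, never from a script. Its argument "deltas" is text: rows parted by semicolons, each of 7 numbers parted by spaces: the closure, from 0 (fully open) to 1 (shut), then the shift along the tool's x, y, z each as a share of 500 mm, from -1 to 1, then the turn, a rotation vector about the tool's x, y, z each as a share of pi/4 rad, from -1 to 1. A call has 1 to 10 rows; each row is the pose to reach, as a shift and turn from the pose commanded when the call began, along the tool's axes at that moment; what a row does not reach only later rows make up. A row lasts 1/8 s, in which the tool goes at most 62.5 mm and 10.7 degrees, less where a joint would pass 70% of its speed; a pose out of reach is approached as far as the arm can. A call with a number of a shift or a turn outside -1 to 1 is refused whole. A call with a gripper value outside its range is refused whole. The fingers move at their own pace and stop on an object; "newtons" is the grip in N (left out, the last holds). Time passes only in rows, so rows that repeat a pose let the fingers close. It gives the time, the measured TCP pose, the force, the opening and the grip force at its end, in the units of the state.
- env.get_state(): the state, without advancing time (a new reading comes with each control period).
- eyes.grab_frame(name): name is "side" or "top" or "wrist"; returns the picture (420x560x3 uint8, red, green, blue); there is no depth.
- eyes.camera_model(name): a dict with "camera_matrix" (3x3 intrinsics, pixels), "R" (3x3) and "t" (3): a world point X has camera coordinates R X + t; the wrist camera has in their place "hand_eye" (4x4, takes a point from camera to tool coordinates, whose origin is the TCP and whose axes are the flange's). Camera axes: x right, y down, z forward; pixel columns grow to the right and rows downward; lengths in mm; the calibration is good to about 2 mm. A picture is of the moment at which its call begins: read the wrist's pose just before it. camera_model takes no time and is no camera call.
- env.close_job(): hands the job in; it is judged then, once.
The state is a dict: "time_s": time; "joint_pos": joint angles; "dq": joint speeds; "tau": joint torques, N m; "ee_pos": TCP position; "ee_rot": TCP orientation; "force": force on the tool from outside, world axes, zero at the start; "ft_torque": the same for the moment, N m; "finger_gap": opening from 0.0 (shut) to 1.0 (fully open); "finger_force": force on a finger pad.
Only numpy, scipy, OpenCV 4.12 (cv2) and the standard library are available. Lean on these libraries where they do the work, as an engineer would, in place of code of your own. Each camera call takes 0.05 s, during which the arm holds its last target. There are 200 camera calls.

## Working session

There is one attempt and no reset: what is moved stays moved. The work goes in short steps, Python scripts to look and compute and a tool call to move; the robot and the scene stay as the last step left them, time stands still between calls to the robot, and variables do not carry over. Pictures are saved under pics/ and viewed, at most 10 in all, crops included, and the job is handed in when it is done.

Besides the shell and the picture viewer there is one more tool, called after "Call:" as name(argument=value, ...) on one line, values as JSON. apply_moves: Moves the arm, as the interface text tells. Shift numbers are shares of 500 mm and turn numbers shares of pi/4 rad, none past 1 either way. Its arguments: {"type":"object","properties":{"deltas":{"type":"string"},"newtons":{"type":"number"}},"required":["deltas"]}

```bash
mkdir -p pics
python3 - <<'E'
from bench import env, eyes
import cv2, numpy as np
s=env.get_state(); print(s['time_s'],s['ee_pos'],np.round(s['ee_rot'],3).tolist(),s['force'])
a=[]
for n in('top','side'):
    f=eyes.grab_frame(n); cv2.imwrite(f'pics/{n}0.png',f[:,:,::-1])
    m=eyes.camera_model(n); print(n,np.round(m['camera_matrix'],1).tolist(),np.round(m['R'],3).tolist(),np.round(m['t']).tolist())
E
```

```text
0.0 [188.81893841 516.20674982 218.10734585] [[-0.939, 0.344, -0.0], [0.344, 0.939, -0.001], [0.0, -0.001, -1.0]] [ 0.11580763 -0.61832169 -0.61909163]
top [[503.3, 0.0, 280.9], [0.0, 503.3, 208.2], [0.0, 0.0, 1.0]] [[0.005, -1.0, -0.017], [-0.984, -0.002, -0.176], [0.176, 0.017, -0.984]] [-7.0, 512.0, 1469.0]
side [[438.6, 0.0, 278.8], [0.0, 438.6, 206.6], [0.0, 0.0, 1.0]] [[0.849, -0.529, -0.001], [-0.358, -0.574, -0.736], [0.389, 0.625, -0.677]] [-428.0, 207.0, 1403.0]
```

View pics/top0.png

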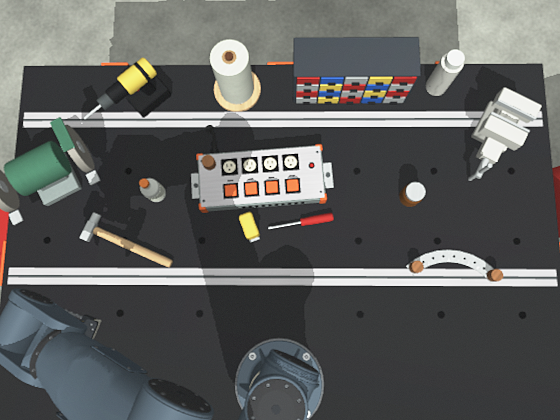

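View pics/side0.png

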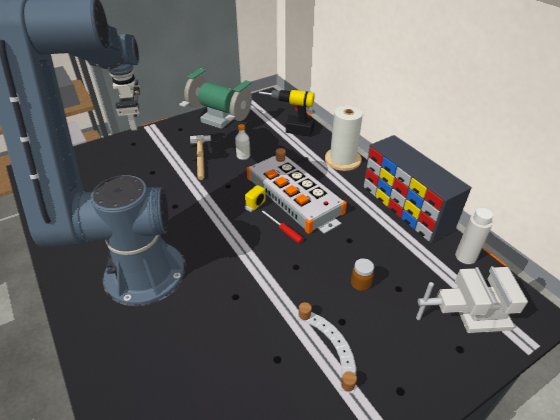

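The top picture shows the caps near (231,190), (251,188), (272,187) and (293,185), with the knob at (208,161). The side picture has the caps from (270,174) to (302,199). The box is turned by a few degrees.

```bash
cat > h.py <<'E'
import cv2, numpy as np
from bench import env, eyes
def blobs(img,box,amin,amax):
    hsv=cv2.cvtColor(img,cv2.COLOR_RGB2HSV)
    m=cv2.inRange(hsv,(4,150,110),(18,255,255))
    k=np.zeros_like(m); x0,y0,x1,y1=box; k[y0:y1,x0:x1]=m[y0:y1,x0:x1]
    n,_,st,c=cv2.connectedComponentsWithStats(k)
    return sorted([(*c[i],st[i,4]) for i in range(1,n) if amin<st[i,4]<amax])
def P(n):
    m=eyes.camera_model(n); return np.array(m['camera_matrix'])@np.c_[m['R'],m['t']]
def plane(n,uv,z):
    m=eyes.camera_model(n); K,R,t=map(np.array,(m['camera_matrix'],m['R'],m['t']))
    d=R.T@np.linalg.solve(K,[*uv,1]); o=-R.T@t; return o+d*(z-o[2])/d[2]
E
python3 - <<'E'
from h import *
I={n:cv2.imread(f'pics/{n}0.png')[:,:,::-1].copy() for n in('top','side')}
T=blobs(I['top'],(215,172,305,203),60,400); S=blobs(I['side'],(262,166,312,208),20,300)
print(np.round(T,1).tolist()); print(np.round(S,1).tolist())
for b in T: print('plane',plane('top',b[:2],75).round(1))
if len(T)==len(S)==4:
    X=cv2.triangulatePoints(P('top'),P('side'),np.array(T)[:,:2].T.copy(),np.array(S)[:,:2].T.copy()); print((X[:3]/X[3]).T.round(1))
E
```

```text
[[230.5, 189.9, 133.0], [250.7, 188.2, 147.0], [271.5, 186.5, 143.0], [292.3, 184.8, 147.0]]
[[271.0, 173.5, 64.0], [280.8, 181.2, 74.0], [291.0, 189.8, 84.0], [301.7, 199.0, 85.0]]
plane [561.7 144.6  75. ]
plane [567.1  84.5  75. ]
plane [572.4  22.5  75. ]
plane [577.4 -39.3  75. ]
[[562.8 146.4  64.5]
 [568.1  85.5  66.4]
 [573.1  23.2  67.6]
 [578.1 -38.8  67.3]]
```

Call:
apply_moves(deltas="1 -0.95 -0.56 -0.06 0 0 -0.555;1 -0.95 -0.56 -0.06 0 0 -0.555;1 -0.95 -0.56 -0.06 0 0 -0.555;1 -0.95 -0.56 -0.06 0 0 -0.555;1 -0.95 -0.56 -0.06 0 0 -0.555;1 -0.95 -0.56 -0.06 0 0 -0.555;1 -0.95 -0.56 -0.06 0 0 -0.555;1 -0.95 -0.56 -0.06 0 0 -0.555;1 -0.95 -0.56 -0.06 0 0 -0.555;1 -0.95 -0.56 -0.06 0 0 -0.555", newtons=20)

```text
time_s: 1.35
ee_pos: [540.5, 87.4, 248.2]
ee_rot: [[-0.997, -0.081, -0.0], [-0.081, 0.997, -0.0], [0.0, -0.0, -1.0]]
force: [-0.1, 0.4, 0.6]
finger_gap: 0.009
finger_force: 0.0
```

Run:
```python
from h import *
s=env.get_state(); print(s['time_s'],s['ee_pos'].round(1) if hasattr(s['ee_pos'],'round') else s['ee_pos'],np.round(s['ee_rot'],3).tolist(),s['force'],s['finger_gap'])
f=eyes.grab_frame('wrist'); cv2.imwrite('pics/w1.png',f[:,:,::-1])
m=eyes.camera_model('wrist'); print(np.round(m['camera_matrix'],1).tolist(),np.round(m['hand_eye'],3).tolist())
np.savez('w1.npz',p=s['ee_pos'],R=s['ee_rot'])
```

```text
1.35 [540.5  87.4 248.2] [[-0.997, -0.081, -0.0], [-0.081, 0.997, -0.0], [0.0, -0.0, -1.0]] [-0.12732667  0.35733469  0.61390197] 0.00892782966631632
[[364.5, 0.0, 284.0], [0.0, 364.5, 206.5], [0.0, 0.0, 1.0]] [[0.001, -0.963, -0.268, 73.966], [1.0, 0.0, 0.001, -0.591], [-0.0, -0.268, 0.963, -167.097], [0.0, 0.0, 0.0, 1.0]]
```

View pics/w1.png

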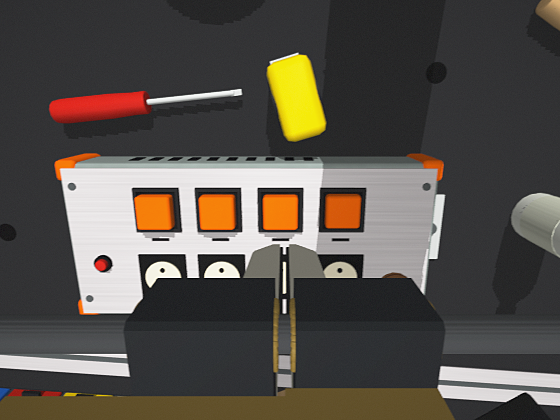

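The wrist picture shows the caps at about (343,211), (281,212), (218,212) and (155,212), from the robot's left to its right. The knob is at (395,278), and the tape and screwdriver lie clear at the top.

Run:
```python
from h import *
d=np.load('w1.npz'); m=eyes.camera_model('wrist'); H=np.array(m['hand_eye']); K=np.array(m['camera_matrix'])
T=np.eye(4); T[:3,:3]=d['R']; T[:3,3]=d['p']; C=T@H
f=cv2.imread('pics/w1.png')[:,:,::-1].copy()
B=blobs(f,(120,180,375,240),500,3000)[::-1]; print(np.round(B,1).tolist())
o=C[:3,3]
for b in B:
    r=C[:3,:3]@np.linalg.solve(K,[b[0],b[1],1]); print((o+r*(75-o[2])/r[2]).round(1))
I=cv2.imread('pics/top0.png')[:,:,::-1].copy(); Tt=blobs(I,(215,172,305,203),60,400)
W=K@np.linalg.inv(C)[:3]
X=cv2.triangulatePoints(P('top'),W,np.array(Tt)[:,:2].T.copy(),np.array(B)[:,:2].T.copy()); print((X[:3]/X[3]).T.round(1))
```

```text
[[342.5, 210.6, 1180.0], [279.9, 211.5, 1252.0], [216.6, 211.5, 1283.0], [153.8, 211.5, 1330.0]]
[560.6 145.6  75. ]
[566.5  85.1  75. ]
[571.5  23.6  75. ]
[576.5 -37.2  75. ]
[[561.1 144.8  76.1]
 [569.   85.1  66.5]
 [573.6  22.7  68.8]
 [578.8 -39.3  68.6]]
```

Call:
apply_moves(deltas="1 -0.05 0.112 0.1 0 0 0;1 -0.05 0.112 0.1 0 0 0;1 -0.05 0.112 0.2 0 0 0;1 -0.05 0.112 0.3 0 0 0;1 -0.05 0.112 0.336 0 0 0;1 -0.05 0.112 0.336 0 0 0;1 -0.05 0.112 0.336 0 0 0")

```text
time_s: 2.28
ee_pos: [560.0, 148.6, 82.6]
ee_rot: [[-0.996, -0.085, 0.003], [-0.085, 0.996, 0.001], [-0.003, 0.0, -1.0]]
force: [-0.0, 0.5, 1.4]
finger_gap: 0.006
finger_force: 0.0
```

Call:
apply_moves(deltas="1 0 -0.004 0 0 0 0;1 0 -0.004 0 0 0 0")

```text
time_s: 2.52
ee_pos: [559.6, 146.2, 81.5]
ee_rot: [[-0.996, -0.085, 0.001], [-0.085, 0.996, 0.0], [-0.001, 0.0, -1.0]]
force: [0.5, 1.2, 0.2]
finger_gap: 0.006
finger_force: 0.0
```

Call:
apply_moves(deltas="1 -0.002 0 0.006 0 0 0;1 -0.002 0 0.006 0 0 0;1 -0.002 0 0.006 0 0 0")

```text
time_s: 2.9
ee_pos: [560.1, 146.3, 77.5]
ee_rot: [[-0.996, -0.085, -0.0], [-0.085, 0.996, -0.0], [0.0, -0.0, -1.0]]
force: [0.1, -0.1, 0.1]
finger_gap: 0.006
finger_force: 0.0
```

Call:
apply_moves(deltas="1 0 0 0.004 0 0 0;1 0 0 0.004 0 0 0;1 0 0 0.004 0 0 0")

```text
time_s: 3.28
ee_pos: [560.1, 146.3, 75.6]
ee_rot: [[-0.996, -0.085, -0.0], [-0.085, 0.996, 0.0], [0.0, 0.0, -1.0]]
force: [0.3, -0.3, -0.7]
finger_gap: 0.005
finger_force: 0.0
```

Call:
apply_moves(deltas="1 0 0 0.003 0 0 0;1 0 0 0.003 0 0 0;1 0 0 0.003 0 0 0")

```text
time_s: 3.65
ee_pos: [560.1, 146.3, 74.1]
ee_rot: [[-0.996, -0.085, -0.0], [-0.085, 0.996, -0.0], [0.0, -0.0, -1.0]]
force: [1.3, -0.3, 0.1]
finger_gap: 0.004
finger_force: 0.0
```

Call:
apply_moves(deltas="1 0 0 0.002 0 0 0;1 0 0 0.002 0 0 0;1 0 0 0.002 0 0 0")

```text
time_s: 4.03
ee_pos: [560.1, 146.3, 73.1]
ee_rot: [[-0.996, -0.085, -0.0], [-0.085, 0.996, -0.0], [0.0, 0.0, -1.0]]
force: [0.4, 0.1, 0.7]
finger_gap: 0.002
finger_force: 0.0
```

Call:
apply_moves(deltas="1 0 0 0.002 0 0 0;1 0 0 0.002 0 0 0;1 0 0 0.002 0 0 0")

```text
time_s: 4.4
ee_pos: [560.2, 146.3, 72.1]
ee_rot: [[-0.996, -0.085, 0.0], [-0.085, 0.996, 0.0], [-0.0, 0.0, -1.0]]
force: [-0.2, 0.1, 0.3]
finger_gap: 0.003
finger_force: 0.0
```

Call:
apply_moves(deltas="1 0 0 0.001 0 0 0;1 0 0 0.001 0 0 0;1 0 0 0.001 0 0 0")

```text
time_s: 4.78
ee_pos: [560.1, 146.3, 71.6]
ee_rot: [[-0.996, -0.085, -0.0], [-0.085, 0.996, 0.0], [0.0, 0.0, -1.0]]
force: [0.4, 0.4, -0.1]
finger_gap: 0.003
finger_force: 0.0
```

Call:
apply_moves(deltas="1 0 0 0.001 0 0 0;1 0 0 0.001 0 0 0;1 0 0 0.001 0 0 0")

```text
time_s: 5.15
ee_pos: [560.2, 146.3, 71.4]
ee_rot: [[-0.996, -0.085, 0.0], [-0.085, 0.996, 0.0], [-0.0, 0.0, -1.0]]
force: [-1.5, -0.7, 4.8]
finger_gap: 0.003
finger_force: 2.4
```

Key 1 is stiff at 71.4 mm (4.8 N with no yield), which suggests it is latched. Next is key 2.

Call:
apply_moves(deltas="1 0 0 -0.026 0 0 0;1 0 0 -0.026 0 0 0;1 -0.002 -0.124 -0.026 0 0 0;1 -0.002 -0.124 -0.026 0 0 0;1 -0.002 -0.124 -0.026 0 0 0;1 -0.002 -0.124 -0.012 0 0 0;1 -0.002 -0.124 -0.012 0 0 0;1 -0.002 -0.124 -0.012 0 0 0")

```text
time_s: 6.15
ee_pos: [566.2, 85.1, 77.0]
ee_rot: [[-0.996, -0.086, -0.0], [-0.086, 0.996, -0.0], [0.0, -0.0, -1.0]]
force: [-0.3, -0.1, -0.5]
finger_gap: 0.002
finger_force: 0.0
```

Call:
apply_moves(deltas="1 0 0 0.005 0 0 0;1 0 0 0.005 0 0 0;1 0 0 0.005 0 0 0")

```text
time_s: 6.52
ee_pos: [566.4, 84.9, 74.8]
ee_rot: [[-0.996, -0.085, 0.0], [-0.085, 0.996, 0.0], [-0.0, 0.0, -1.0]]
force: [-0.9, 3.3, 4.1]
finger_gap: 0.004
finger_force: 2.0
```

Call:
apply_moves(deltas="1 0 0 0.002 0 0 0;1 0 0 0.002 0 0 0;1 0 0 0.002 0 0 0")

```text
time_s: 6.9
ee_pos: [566.5, 84.7, 73.7]
ee_rot: [[-0.996, -0.085, 0.0], [-0.085, 0.996, 0.0], [-0.0, 0.0, -1.0]]
force: [-0.6, 3.9, 5.5]
finger_gap: 0.003
finger_force: 2.5
```

Key 2 is up: it yields, with contact at about 76 mm. I'll tap key 3 the same way, lightly.

Call:
apply_moves(deltas="1 0 0 -0.02 0 0 0;1 0 0 -0.02 0 0 0;1 0 -0.124 -0.02 0 0 0;1 0 -0.124 -0.02 0 0 0;1 0 -0.124 -0.02 0 0 0;1 0 -0.124 -0.006 0 0 0;1 0 -0.124 -0.006 0 0 0;1 0 -0.124 0 0 0 0;1 0 -0.124 0 0 0 0;1 0 -0.124 0 0 0 0")

```text
time_s: 8.15
ee_pos: [571.7, 23.3, 73.8]
ee_rot: [[-0.996, -0.085, 0.0], [-0.085, 0.996, 0.0], [-0.0, 0.0, -1.0]]
force: [-0.9, 3.5, 6.3]
finger_gap: 0.007
finger_force: 2.4
```

Key 3 is up too. Now key 4.

Call:
apply_moves(deltas="1 0 0 -0.02 0 0 0;1 0 0 -0.02 0 0 0;1 0 -0.124 -0.02 0 0 0;1 0 -0.124 -0.02 0 0 0;1 0 -0.124 -0.02 0 0 0;1 0 -0.124 -0.006 0 0 0;1 0 -0.124 -0.006 0 0 0;1 0 -0.124 0 0 0 0;1 0 -0.124 0 0 0 0;1 0 -0.124 0 0 0 0")

```text
time_s: 9.4
ee_pos: [577.0, -38.5, 73.8]
ee_rot: [[-0.996, -0.085, 0.0], [-0.085, 0.996, 0.0], [-0.0, 0.0, -1.0]]
force: [-0.4, 3.4, 4.3]
finger_gap: 0.007
finger_force: 2.5
```

Keys 2 to 4 are up, so key 1 is the latched one. I'll lift higher and go back to it.

Call:
apply_moves(deltas="1 0 0 -0.04 0 0 0;1 0 0 -0.04 0 0 0;1 0 0.124 -0.04 0 0 0;1 0 0.248 -0.04 0 0 0;1 0 0.371 -0.04 0 0 0;1 0 0.371 -0.04 0 0 0;1 0 0.371 -0.04 0 0 0;1 0 0.371 0 0 0 0;1 0 0.371 0 0 0 0;1 0 0.371 0 0 0 0")

```text
time_s: 10.65
ee_pos: [561.3, 145.0, 73.9]
ee_rot: [[-0.996, -0.084, -0.0], [-0.084, 0.996, -0.0], [0.0, -0.0, -1.0]]
force: [-0.0, -0.2, 0.3]
finger_gap: 0.005
finger_force: 0.0
```

There is no contact at 73.9 mm, which confirms it is latched. Pressing it down now.

Call:
apply_moves(deltas="1 0 0 0.008 0 0 0;1 0 0 0.012 0 0 0;1 0 0 0.012 0 0 0;1 0 0 0.012 0 0 0")

```text
time_s: 11.15
ee_pos: [561.7, 145.5, 68.7]
ee_rot: [[-0.996, -0.085, 0.001], [-0.085, 0.996, -0.0], [-0.001, -0.001, -1.0]]
force: [-2.8, -4.2, 9.3]
finger_gap: 0.006
finger_force: 4.7
```

Call:
apply_moves(deltas="1 0 0 0.003 0 0 0;1 0 0 0.003 0 0 0;1 0 0 0.003 0 0 0")

```text
time_s: 11.52
ee_pos: [561.8, 145.5, 68.1]
ee_rot: [[-0.996, -0.085, 0.002], [-0.085, 0.996, -0.0], [-0.001, -0.001, -1.0]]
force: [-6.5, -4.3, 20.5]
finger_gap: 0.003
finger_force: 10.2
```

Call:
apply_moves(deltas="1 0 0 -0.04 0 0 0;1 0 0 -0.1 0 0 0;1 0 0 -0.2 0 0 0;1 0.05 -0.112 -0.36 0 0 0;1 0.05 -0.112 -0.36 0 0 0;1 0.05 -0.112 -0.36 0 0 0;1 0.05 -0.112 -0.36 0 0 0;1 0.05 -0.112 -0.36 0 0 0;1 0.05 -0.112 -0.36 0 0 0")

```text
time_s: 12.65
ee_pos: [540.8, 88.5, 245.1]
ee_rot: [[-0.996, -0.086, -0.002], [-0.086, 0.996, -0.0], [0.002, 0.0, -1.0]]
force: [0.1, 0.9, 0.3]
finger_gap: 0.002
finger_force: 0.0
```

Run:
```python
from h import *
s=env.get_state(); print(s['time_s'],np.round(s['ee_pos'],1))
f=eyes.grab_frame('wrist'); cv2.imwrite('pics/w2.png',f[:,:,::-1])
a=cv2.imread('pics/w1.png')[:,:,::-1].copy()
for g in(a,f): print(np.round(blobs(g,(110,170,385,250),500,3000)[::-1],1).tolist())
cv2.imwrite('pics/cmp.png',np.vstack([cv2.resize(g[170:250,110:385],None,fx=2.8,fy=2.8)[:,:,::-1] for g in(a,f)]))
```

```text
12.65 [540.8  88.5 245.1]
[[342.5, 210.6, 1180.0], [279.9, 211.5, 1252.0], [216.6, 211.5, 1283.0], [153.8, 211.5, 1330.0]]
[[342.0, 213.0, 1243.0], [278.1, 212.5, 1257.0], [214.3, 212.4, 1287.0], [150.9, 211.9, 1316.0]]
```

View pics/cmp.png

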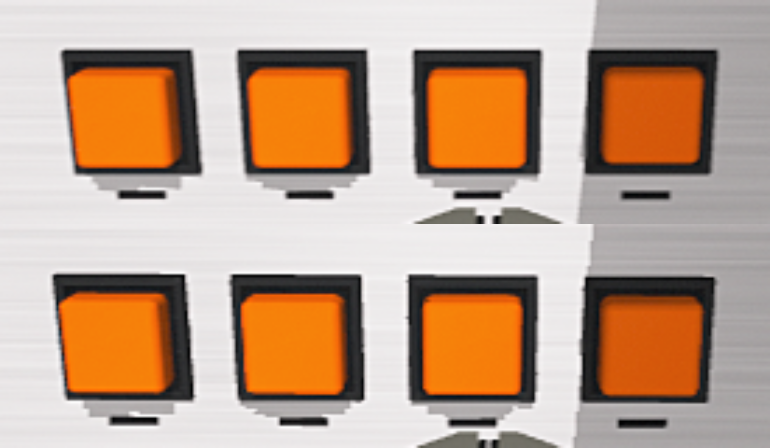

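The comparison shows the rightmost cap in the picture (key 1, robot's left) sitting higher than before. It has grown from 1180 to 1243 px and moved 2.4 px in row, now in line with the other three, so all four keys are up.

```bash
python3 -c "
from bench import env
print(env.close_job())"
```

```text
the job is handed in; nothing more can be done
None
```

I tapped the four keys from left to right and found the leftmost one latched, then pressed it fully down and let go; the wrist camera shows all four keys up, and I handed the job in at about 13 s.

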